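# Set the hanging test mandrel in the rotary table's centring slide

## Task

Lift the red-banded test mandrel up and off its peg on the rack and stand it in the hole of the clamped centring slide on the rotary table, upright with its flange fully down on the slide, then let go. Lower it in gently, without dropping or hammering it, and leave the other two mandrels hanging and everything else where it is.

Things in the scene. Friction and masses are not known exactly. Their poses are not given: they have to be found in the camera images.
- red_mandrel_mid (a point): Centre (85 mm above the foot's end) of the red-banded steel test mandrel, 170 mm long, about 0.45 kg, hanging on one of three pegs, z up. From below: foot 24 mm in diameter, 34 mm long, last 5 mm tapered to 16 mm; flange 42 mm wide, 8 mm thick; body 34 mm wide, 50 mm long; flat eye 10 mm thick along x, 50 mm wide along y, its window 30 mm wide, 42 mm high; a grip bar closes it on top.
- red_mandrel_bar (a point): Centre of the red grip bar topping the red-banded mandrel's eye, 157 mm above the foot's end: 10 mm thick along x, 50 mm wide along y, 26 mm high; axes as the mandrel's. Its underside, 13 mm below this point, rests on the peg: fingertips reaching lower beside the plate would hit the peg. While it hangs, -x points along the peg to the peg's free end.
- red_mandrel_shoulder (a point): Point on the red-banded mandrel's axis in the underside of its flange, 34 mm above the foot's end; this underside must come down on the slide.
- blue_mandrel_bar (a point): Centre of the blue grip bar of the blue-banded mandrel, of the same shape, on another peg; leave it hanging.
- black_mandrel_bar (a point): Centre of the black grip bar of the black-banded mandrel, of the same shape, on another peg; leave it hanging.
- rack: Fixed rack, origin on the table under the middle mandrel: red cross bar 195 mm high, three level pegs 10 mm thick at y = -88, 0, 88 mm, tops 190 mm above the table. Pegs run from the cross bar (front at x = 57 mm) towards -x and end in an upturned tip that rises from x = -46 to -59 mm, 14 mm above the peg's top. Mandrels hang at x = 0; raise over the tip, then draw off towards -x.
- turntable: Fixed rotary table, origin under its centre: white base 240 x 240 x 45 mm, steel disc 204 mm wide (top at 70 mm), on it the clamped centring slide: aluminium block 72 mm along x, 92 mm along y, flat top 110 mm above the table, with a vertical hole 28 mm in diameter, 40 mm deep, in its middle (2 mm chamfer at the mouth).
- slide_mark (a point): Fixed reference point on the rotary table, level with the slide's top, axes as turntable. The slide is clamped at an unmeasured place along y: the hole's axis lies 5 to 35 mm from this point along +y (at x = 0); find it by touch or sight. The block's top reaches 46 mm along y to each side of the hole. It does not give under less than 80 N.
- ring_gauge: Dark steel ring 84 mm in diameter, 22 mm high, lying on the table; leave alone.
- vee_block: Steel vee block 90 x 60 x 55 mm; leave alone.
- cleaner_c (a point): Half-way up a cleaner bottle 60 mm in diameter and 170 mm high; leave alone.
- dust_brush_c (a point): Dusting brush lying on the table; leave alone.
- pot_c (a point): Half-way up a grey plastic pot 80 mm in diameter and 80 mm high; leave alone.

How it is judged:
On the way:
1. the red-banded mandrel is lifted clear off its peg (distance of red_mandrel_bar from where it was at the start of the episode above 0.07 m and contact force between red_mandrel and rack below 0.05 N), for 0.2 s.
At the end, for the whole second after the job is handed in: the red-banded mandrel stands at rest in the slide's hole, its flange within 3 mm of the slide's top, upright within 0.05 rad, released; the other two mandrels still hang on their pegs, within 25 mm of where they were (z of red_mandrel_shoulder in the frame of slide_mark between -0.004 and 0.003 m and x of red_mandrel_shoulder in the frame of slide_mark between -0.005 and 0.005 m and y of red_mandrel_shoulder in the frame of slide_mark between 0 and 0.04 m and angle between red_mandrel_mid's own z axis and vertical below 0.05 rad and linear speed of red_mandrel below 0.02 m/s and distance of each of blue_mandrel_bar, black_mandrel_bar from where it was at the start of the episode below 0.025 m); the robot touches nothing.
It fails at once if another mandrel is knocked or taken away (its grip bar moved more than 60 mm) (distance of any of blue_mandrel_bar, black_mandrel_bar from where it was at the start of the episode above 0.06 m).
It fails at once if a bystander is moved more than 30 mm (distance of any of ring_gauge, vee_block, cleaner_c, dust_brush_c, pot_c from where it was at the start of the episode above 0.03 m).
It fails at once if the mandrel is hammered onto the rotary table (over 150 N) (contact force between red_mandrel and turntable above 150 N).
It fails at once if the mandrel is dropped: it moves faster than 0.3 m/s with its flange less than 35 mm above the slide (z of red_mandrel_shoulder in the frame of slide_mark below 0.035 m and horizontal distance between red_mandrel_shoulder and slide_mark below 0.05 m and linear speed of red_mandrel above 0.3 m/s).
It also fails if it takes over 56 s, if anything falls off the work surface, if the arm or the gripper's body presses on something with over 40 N, if the wrist force passes 120 N, or if a joint passes its speed limit or range.

## Robot

A 6-joint arm with a two-finger parallel gripper is mounted at the origin on the work surface. World frame = base frame: x ahead of the robot, y to its left, z up, the work surface at z = 0. Lengths are in m, angles in rad, forces in N, time in s.
With the tool pointing down it reaches from about 0.35 to 0.85 m from the base axis. Payload 8.1 kg.
Tool frame: the origin (TCP) lies on the centre line of the jaws, within the pads' length; the fingertips stand 11 mm ahead of it and the grasp point (between the pads) lies 8 mm behind it; z points along the fingers, y is the line along which they close (so a half turn about z gives the same grasp; the last joint's range is limited). The gripper opens to 93 mm and grips with 3 to 60 N. Pads are 15 mm wide; open, the fingers measure 128 mm over their backs; the gripper's body (75 mm by 188 mm) begins 65 mm behind the grasp point.
Start: joints at [-1.233, 0.13, 1.488, -0, 1.523, -0.085], TCP at [0.246, -0.547, 0.23] pointing down, gripper open.
Joint ranges: [-2.96, 2.96], [-0.89, 2.26], [0.02, 2.5], [-1.34, 4.48], [0, 2.73], [-2.66, 2.66]. Speed limits (rad/s): [2.39, 2.39, 2.79, 3.14, 3.14, 3.14].

## Interface

Orientations are given as a rotation vector (axis times angle).
In Python, from cell import bot gives the robot as it stands.
- The arm moves only by the tool servo_tool, never from a script. Its argument "targets" is a list of rows, each an object with "jaw": the opening, from -1 (shut) to 1 (fully open); "delta_pos": the shift along the world's x, y, z in m, a list of three; "rotation": the turn, a rotation vector about the world's x, y, z in rad, a list of three. In form: [{"jaw": jaw, "delta_pos": [dx, dy, dz], "rotation": [rx, ry, rz]}, ...]. A call has 1 to 12 rows; each row shifts and turns the commanded pose from where the row before left it; what a row does not reach is not made up. A row lasts 1/10 s, in which the tool goes at most 50 mm and 8.59 degrees, less where a joint would pass 70% of its speed; a pose out of reach is approached as far as the arm can. A call is refused whole if a number of a shift passes 0.05 or a number of a turn 0.15, either way. A call with a gripper value outside its range is refused whole. The fingers move at their own pace and stop on an object; the grip force is fixed at half the most. Time passes only in rows, so rows that do not move let the fingers close. It gives the time, the measured TCP pose, the force, the opening and the grip force at its end, in the units of the state.
- bot.get_state(): the state, without advancing time (a new reading comes with each control period).
- bot.read_camera(name): name is "scene" or "top"; returns a dict with "img" (480x640x3 uint8, red, green, blue), "camera_matrix" (3x3 intrinsics, pixels), "xyz" and "orientation" of the camera in the world. Camera axes: x right, y down, z forward; pixel columns grow to the right and rows downward; lengths in m; the calibration is good to about 2 mm. A picture is of the moment at which its call begins. There is no depth.
- bot.hand_in(): hands the job in; it is judged then, once.
The state is a dict: "time_s": time; "qpos": joint angles; "joint_vel": joint speeds; "joint_efforts": joint torques, N m; "ee_pos": TCP position; "ee_rot": TCP orientation; "contact_force": force on the tool from outside, world axes, zero at the start; "wrist_torque": the same for the moment, N m; "opening": finger opening in m; "grip_force": force on a finger pad.
Only numpy, scipy, OpenCV 4.12 (cv2) and the standard library are available. Lean on these libraries where they do the work, as an engineer would, in place of code of your own. Each camera call takes 0.05 s, during which the arm holds its last target. There are 200 camera calls.

## Working session

There is one attempt and no reset: what is moved stays moved. The work goes in short steps, Python scripts to look and compute and a tool call to move; the robot and the scene stay as the last step left them, time stands still between calls to the robot, and variables do not carry over. Pictures are saved under pics/ and viewed, at most 10 in all, crops included, and the job is handed in when it is done.

Besides the shell and the picture viewer there is one more tool, called after ">>>" as name(argument=value, ...), one argument or row to a line, values as JSON. servo_tool: Moves the arm, as the interface text tells. Its arguments: {"type":"object","properties":{"targets":{"type":"array"}},"required":["targets"]}

```bash
mkdir -p pics; cat > h.py <<'E'
import numpy as np,cv2
from scipy.spatial.transform import Rotation as R
from cell import bot
def rot(o):
    o=np.array(o,float)
    if o.shape==(3,3): return o
    return R.from_rotvec(o).as_matrix() if o.size==3 else R.from_quat(o).as_matrix()
def snap(n,f):
    c=bot.read_camera(n); cv2.imwrite(f,c['img'][:,:,::-1]); return c
def onz(c,u,v,z):
    d=rot(c['orientation'])@np.linalg.solve(np.array(c['camera_matrix']),[u,v,1]); p=np.array(c['xyz']); return p+d*(z-p[2])/d[2]
def proj(c,P):
    q=np.array(c['camera_matrix'])@(rot(c['orientation']).T@(np.array(P)-np.array(c['xyz']))); return q[:2]/q[2]
E
python3 - <<'E'
from h import *
for n in('scene','top'):
    c=snap(n,f'pics/{n}0.png'); print(n,c['camera_matrix'],c['xyz'],c['orientation'])
print(bot.get_state())
E
```

```text
scene [[492.75119445   0.         330.47671152]
 [  0.         492.75119445 234.33887721]
 [  0.           0.           1.        ]] [ 1.53652847 -0.16510716  0.83050457] [-1.76106256 -1.47581879  0.75924377]
top [[602.5472957    0.         317.47388955]
 [  0.         602.5472957  241.8504977 ]
 [  0.           0.           1.        ]] [ 0.26799513 -0.01983846  1.69563363] [-2.14830021  2.06068316 -0.21424109]
{'time_s': 0.1, 'qpos': array([-1.23340119e+00,  1.31121740e-01,  1.48916451e+00, -1.49118109e-05,
        1.52302916e+00, -8.53911389e-02]), 'joint_vel': array([ 4.05418133e-05, -1.61378766e-03, -3.08662458e-03, -6.10962593e-04,
       -1.12668113e-03, -9.87253597e-04]), 'joint_efforts': array([ 1.15513245e-03, -5.61342824e+01, -4.93095875e+01,  7.68751488e-02,
        2.90874322e-02, -6.10295456e-05]), 'ee_pos': array([ 0.24603329, -0.5466795 ,  0.22867401]), 'ee_rot': array([-3.06998991e+00, -6.58818866e-01,  3.63085134e-04]), 'contact_force': array([ 0.56572677,  0.60027494, -0.59244322]), 'wrist_torque': array([ 0.04417288, -0.03758571, -0.0483891 ]), 'grip_force': 0.0, 'opening': 0.09297998080882622}
```

View pics/scene0.png

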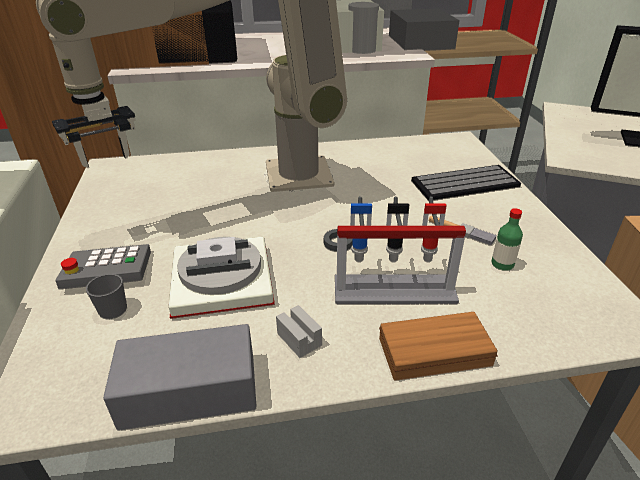

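View pics/top0.png

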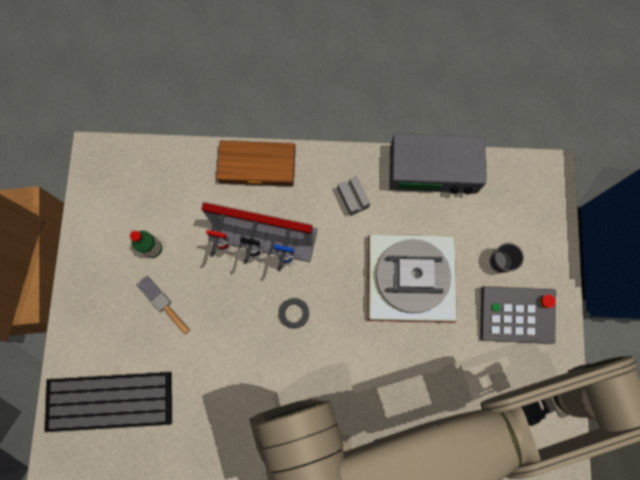

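The scene view shows the rack with bars blue, black and red, with red at (434,208). The top view has red at about (217,236), black (250,243), blue (284,249) and the slide hole at about (417,272). I'll enlarge both areas.

```bash
python3 - <<'E'
import cv2,numpy as np
t=cv2.imread('pics/top0.png'); s=cv2.imread('pics/scene0.png')
f=lambda i,x,y,w,h,k:cv2.resize(i[y:y+h,x:x+w],None,fx=k,fy=k,interpolation=cv2.INTER_CUBIC)
a=f(t,195,195,130,75,6);cv2.imwrite('pics/rack.png',a)
b=f(t,360,225,100,100,5);c=cv2.resize(s[225:275,180:260],(300,500)) if 0 else f(s,170,225,100,100,3)
o=np.zeros((500,800,3),np.uint8);o[:,:500]=b;o[:300,500:]=c;cv2.imwrite('pics/slide.png',o)
E
```

```text
(no output)
```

View pics/rack.png

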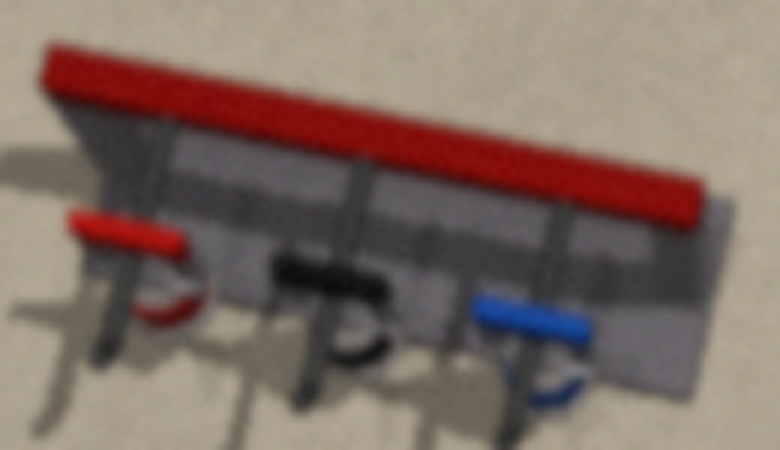

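View pics/slide.png

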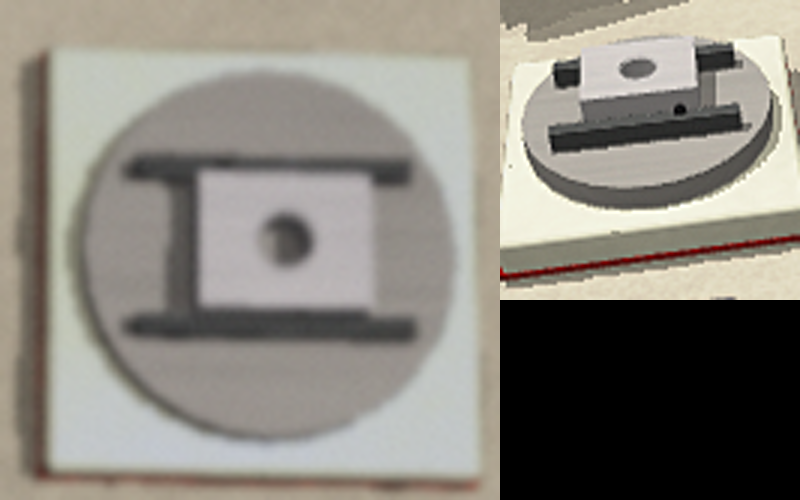

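The rack crop has the red bar from (70,222) to (187,245), black centre (331,277) and blue centre (533,320). The slide crop has the hole at (285,240) in the top view and (637,68) in the scene inset, with block-top corners (198,172), (374,170), (374,306) and (198,306).

```bash
cat > m.py <<'E'
from h import *
import pickle
T=bot.read_camera('top');S=bot.read_camera('scene');pickle.dump((T,S),open('cams.pkl','wb'))
g=lambda X,Y,x0,y0,k:(x0+(X+.5)/k-.5,y0+(Y+.5)/k-.5)
print('hole top',onz(T,*g(285,240,360,225,5),.11),'scene',onz(S,*g(637,68,170,225,3),.11))
cs=[onz(T,*g(X,Y,360,225,5),.11) for X,Y in((198,172),(374,170),(374,306),(198,306))]
print('corners',np.round(cs,4),np.mean(cs,0))
bs={n:onz(T,*g(X,Y,195,195,6),.213) for n,X,Y in(('red',128,234),('black',331,277),('blue',533,320))}
print(bs); a,b=bs['red'],bs['blue'];d=a-b;print('len',np.hypot(*d[:2]),'yaw of +y axis minus 90deg',np.degrees(np.arctan2(-d[0],d[1])))
for n in bs:print(n,proj(S,bs[n]))
e=[onz(T,*g(X,Y,195,195,6),.195) for X,Y in((48,48),(705,182))];d=e[0]-e[1];print('crossbar',e,np.hypot(*d[:2]),np.degrees(np.arctan2(-d[0],d[1])))
im=S['img'][190:270,320:480,::-1];cv2.imwrite('pics/sr.png',cv2.resize(im,None,fx=5,fy=5,interpolation=cv2.INTER_CUBIC))
E
python3 m.py
```

```text
hole top [ 0.5369854  -0.26406732  0.11      ] scene [0.61212682 0.13066337 0.11      ]
corners [[ 0.5719 -0.2173  0.11  ]
 [ 0.5768 -0.3113  0.11  ]
 [ 0.5035 -0.3114  0.11  ]
 [ 0.4997 -0.2183  0.11  ]] [ 0.53798925 -0.26458559  0.11      ]
{'red': array([0.59840511, 0.25883537, 0.213     ]), 'black': array([0.58341368, 0.17213021, 0.213     ]), 'blue': array([0.56849099, 0.08634075, 0.213     ])}
len 0.17506926671779238 yaw of +y axis minus 90deg -9.838416576203407
red [435.47738866 203.68446059]
black [398.51680287 203.70564979]
blue [361.90010102 203.7070367 ]
crossbar [array([0.68309911, 0.30311426, 0.195     ]), array([0.63526887, 0.01743464, 0.195     ])] 0.2896559653101274 -9.504656342312762
```

View pics/sr.png

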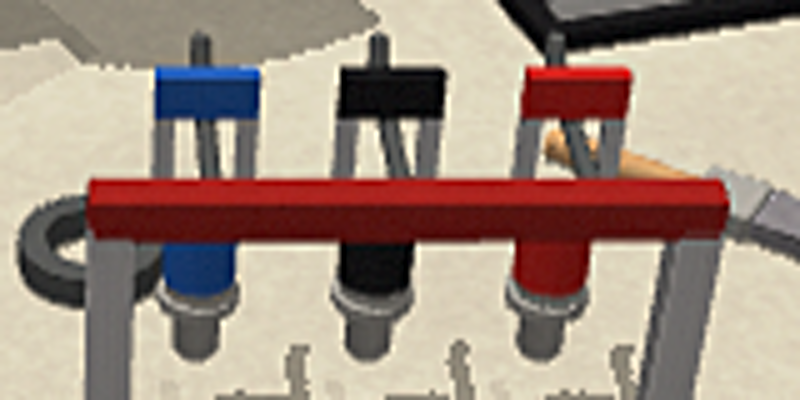

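>>> servo_tool(
  targets=[
    {"jaw": -0.14, "delta_pos": [0, 0.02, 0.045], "rotation": [0, 0, 0.05]},
    {"jaw": -0.14, "delta_pos": [0.015, 0.03, 0.035], "rotation": [0, 0, 0.05]},
    {"jaw": -0.14, "delta_pos": [0.018, 0.042, 0.01], "rotation": [0, 0, 0.05]},
    {"jaw": -0.14, "delta_pos": [0.018, 0.042, 0], "rotation": [0, 0, 0.05]},
    {"jaw": -0.14, "delta_pos": [0.018, 0.042, 0], "rotation": [0, 0, 0.05]},
    {"jaw": -0.14, "delta_pos": [0.018, 0.042, 0], "rotation": [0, 0, 0.05]},
    {"jaw": -0.14, "delta_pos": [0.018, 0.042, 0], "rotation": [0, 0, 0.05]},
    {"jaw": -0.14, "delta_pos": [0.018, 0.042, 0], "rotation": [0, 0, 0.05]},
    {"jaw": -0.14, "delta_pos": [0.018, 0.042, 0], "rotation": [0, 0, 0.05]},
    {"jaw": -0.14, "delta_pos": [0.018, 0.042, 0], "rotation": [0, 0, 0.05]},
    {"jaw": -0.14, "delta_pos": [0.018, 0.042, 0], "rotation": [0, 0, 0.05]},
    {"jaw": -0.14, "delta_pos": [0.018, 0.042, 0], "rotation": [0, 0, 0.05]},
  ],
)

```text
time_s: 1.4
ee_pos: [0.4415, -0.0753, 0.3197]
ee_rot: [2.738, 1.54, 0.001]
contact_force: [0.8, -1.0, 0.4]
opening: 0.0398
grip_force: 0.0
```

```bash
python3 - <<'E'
from h import *
import pickle
T,S=pickle.load(open('cams.pkl','rb'))
g=lambda X,Y,x0,y0,k:(x0+(X+.5)/k-.5,y0+(Y+.5)/k-.5)
print('hole scene',onz(S,*g(137,68,170,225,3),.11),'red',onz(S,*g(578,74,320,190,5),.216))
s=bot.get_state();print(s['ee_pos'],s['opening'],np.degrees(np.arctan2(*rot(s['ee_rot'])[[1,0],1])))
E
```

```text
hole scene [ 0.54216515 -0.26925898  0.11      ] red [0.60590718 0.25501501 0.216     ]
[ 0.44149869 -0.07530465  0.31972924] 0.03984186265574703 -31.28524540173114
```

>>> servo_tool(
  targets=[
    {"jaw": -0.14, "delta_pos": [0.02, 0.0415, 0], "rotation": [0, 0, 0.047]},
    {"jaw": -0.14, "delta_pos": [0.02, 0.0415, 0], "rotation": [0, 0, 0.047]},
    {"jaw": -0.14, "delta_pos": [0.02, 0.0415, 0], "rotation": [0, 0, 0.047]},
    {"jaw": -0.14, "delta_pos": [0.02, 0.0415, 0], "rotation": [0, 0, 0.047]},
    {"jaw": -0.14, "delta_pos": [0.02, 0.0415, 0], "rotation": [0, 0, 0.047]},
    {"jaw": -0.14, "delta_pos": [0.02, 0.0415, 0], "rotation": [0, 0, 0.047]},
    {"jaw": -0.14, "delta_pos": [0.02, 0.0415, -0.02], "rotation": [0, 0, 0.047]},
    {"jaw": -0.14, "delta_pos": [0.02, 0.0415, -0.02], "rotation": [0, 0, 0.047]},
    {"jaw": -0.14, "delta_pos": [0, 0, -0.02], "rotation": [0, 0, 0]},
    {"jaw": -0.14, "delta_pos": [0, 0, -0.015], "rotation": [0, 0, 0]},
    {"jaw": -0.14, "delta_pos": [0, 0, 0], "rotation": [0, 0, 0]},
  ],
)

```text
time_s: 2.5
ee_pos: [0.5995, 0.2537, 0.2415]
ee_rot: [-2.403, -2.021, 0.008]
contact_force: [-0.7, 0.0, -0.6]
opening: 0.0398
grip_force: 0.0
```

```bash
python3 - <<'E'
from h import *
s=bot.get_state();print(s['ee_pos'],s['opening'],np.degrees(np.arctan2(*rot(s['ee_rot'])[[1,0],1])))
S=bot.read_camera('scene');T=bot.read_camera('top')
k=np.zeros((500,800,3),np.uint8)
k[:,:500]=cv2.resize(S['img'][150:250,380:480,::-1],(500,500),interpolation=2);k[:300,500:]=cv2.resize(T['img'][190:270,180:260,::-1],(300,300))
cv2.imwrite('pics/hov.png',k)
p=s['ee_pos']+[0,0,-.011];print(proj(S,p))
E
```

```text
[0.59954362 0.25366531 0.24148851] 0.03981613443588045 -9.87157554105721
[434.49137164 197.8075988 ]
```

View pics/hov.png

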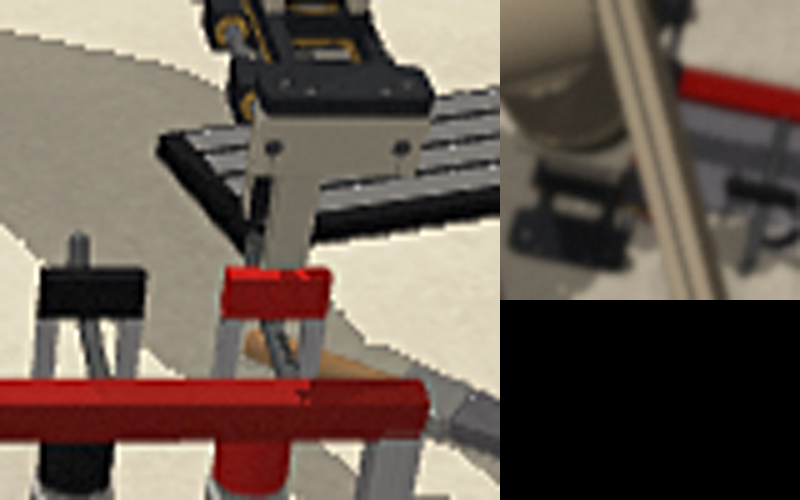

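The finger tip spans about (262–310, 268) and sits in front of the bar, whose top edge spans (224–330, 268). I'll check the lateral offset numerically.

```bash
python3 - <<'E'
from h import *
import pickle
T,S=pickle.load(open('cams.pkl','rb'))
e=bot.get_state()['ee_pos']
c=np.radians(-9.8);X=np.array([np.cos(c),np.sin(c),0]);Y=np.array([-X[1],X[0],0])
for d in(.02,.0375):
  for w in(-.0075,.0075): print((proj(S,e+X*d+Y*w+[0,0,-.011])-[380,150]+.5)*5)
for x,y in((.602,.257),(.606,.255),(.599,.259)):
  b=np.array([x,y,.216]);print(x,[np.round((proj(S,b+X*.005*i+Y*.025*j)-[380,150]+.5)*5,1) for i,j in((-1,-1),(-1,1),(1,-1),(1,1))])
E
```

```text
[268.65469586 257.74551275]
[301.01791299 257.72534014]
[275.4144619  277.78374035]
[308.18738015 277.76142672]
0.602 [array([225.2, 264.3]), array([330.2, 264.2]), array([228.7, 275.4]), array([334.4, 275.4])]
0.606 [array([224. , 269.1]), array([329.3, 269. ]), array([227.4, 280.3]), array([333.5, 280.2])]
0.599 [array([227.2, 260.7]), array([331.9, 260.6]), array([230.6, 271.8]), array([336.1, 271.7])]
```

>>> servo_tool(
  targets=[
    {"jaw": -0.14, "delta_pos": [0.003, 0.002, -0.012], "rotation": [0, 0, 0]},
    {"jaw": -0.14, "delta_pos": [0, 0, -0.012], "rotation": [0, 0, 0]},
    {"jaw": -0.14, "delta_pos": [0, 0, -0.012], "rotation": [0, 0, 0]},
    {"jaw": -0.14, "delta_pos": [0, 0, 0], "rotation": [0, 0, 0]},
    {"jaw": -0.14, "delta_pos": [0, 0, 0], "rotation": [0, 0, 0]},
  ],
)

```text
time_s: 3.1
ee_pos: [0.6036, 0.2562, 0.208]
ee_rot: [-2.404, -2.022, 0.002]
contact_force: [0.0, -0.3, 0.2]
opening: 0.0401
grip_force: 0.0
```

>>> servo_tool(
  targets=[
    {"jaw": -0.14, "delta_pos": [0, 0, -0.003], "rotation": [0, 0, 0]},
    {"jaw": -0.6, "delta_pos": [0, 0, 0], "rotation": [0, 0, 0]},
    {"jaw": -0.7, "delta_pos": [0, 0, 0], "rotation": [0, 0, 0]},
    {"jaw": -1, "delta_pos": [0, 0, 0], "rotation": [0, 0, 0]},
    {"jaw": -1, "delta_pos": [0, 0, 0], "rotation": [0, 0, 0]},
    {"jaw": -1, "delta_pos": [0, 0, 0], "rotation": [0, 0, 0]},
    {"jaw": -1, "delta_pos": [0, 0, 0], "rotation": [0, 0, 0]},
    {"jaw": -1, "delta_pos": [0, 0, 0], "rotation": [0, 0, 0]},
  ],
)

```text
time_s: 3.9
ee_pos: [0.6039, 0.2566, 0.206]
ee_rot: [-2.404, -2.022, -0.0]
contact_force: [-2.6, -0.9, 1.6]
opening: 0.0097
grip_force: 30.0
```

>>> servo_tool(
  targets=[
    {"jaw": -1, "delta_pos": [0, 0, 0.006], "rotation": [0, 0, 0]},
    {"jaw": -1, "delta_pos": [0, 0, 0.008], "rotation": [0, 0, 0]},
    {"jaw": -1, "delta_pos": [0, 0, 0.008], "rotation": [0, 0, 0]},
    {"jaw": -1, "delta_pos": [0, 0, 0], "rotation": [0, 0, 0]},
    {"jaw": -1, "delta_pos": [0, 0, 0], "rotation": [0, 0, 0]},
  ],
)

```text
time_s: 4.4
ee_pos: [0.6043, 0.2565, 0.2282]
ee_rot: [2.404, 2.022, 0.001]
contact_force: [-0.2, 0.4, -5.2]
opening: 0.0097
grip_force: 30.0
```

>>> servo_tool(
  targets=[
    {"jaw": -1, "delta_pos": [-0.0098, 0.0017, 0], "rotation": [0, 0, 0]},
    {"jaw": -1, "delta_pos": [-0.0148, 0.0025, 0], "rotation": [0, 0, 0]},
    {"jaw": -1, "delta_pos": [-0.0148, 0.0025, 0], "rotation": [0, 0, 0]},
    {"jaw": -1, "delta_pos": [-0.0148, 0.0025, 0], "rotation": [0, 0, 0]},
    {"jaw": -1, "delta_pos": [-0.0148, 0.0025, 0], "rotation": [0, 0, 0]},
    {"jaw": -1, "delta_pos": [-0.0148, 0.0025, 0], "rotation": [0, 0, 0]},
    {"jaw": -1, "delta_pos": [-0.0148, 0.0025, 0], "rotation": [0, 0, 0]},
    {"jaw": -1, "delta_pos": [-0.0148, 0.0025, 0], "rotation": [0, 0, 0]},
    {"jaw": -1, "delta_pos": [-0.0148, 0.0025, 0], "rotation": [0, 0, 0]},
    {"jaw": -1, "delta_pos": [-0.0148, 0.0025, 0], "rotation": [0, 0, 0]},
  ],
)

```text
time_s: 5.4
ee_pos: [0.4595, 0.2807, 0.2273]
ee_rot: [-2.404, -2.022, 0.001]
contact_force: [-0.6, 0.6, -4.6]
opening: 0.0097
grip_force: 30.0
```

>>> servo_tool(
  targets=[
    {"jaw": -1, "delta_pos": [-0.01, 0, 0.02], "rotation": [0, 0, 0]},
    {"jaw": -1, "delta_pos": [-0.01, 0, 0.03], "rotation": [0, 0, 0]},
    {"jaw": -1, "delta_pos": [-0.01, -0.01, 0.03], "rotation": [0, 0, 0]},
    {"jaw": -1, "delta_pos": [-0.01, -0.02, 0.03], "rotation": [0, 0, 0]},
    {"jaw": -1, "delta_pos": [0, -0.03, 0.015], "rotation": [0, 0, 0]},
    {"jaw": -1, "delta_pos": [0, -0.04, 0], "rotation": [0, 0, 0]},
    {"jaw": -1, "delta_pos": [0, -0.04, 0], "rotation": [0, 0, 0]},
    {"jaw": -1, "delta_pos": [0, -0.04, 0], "rotation": [0, 0, 0]},
    {"jaw": -1, "delta_pos": [0, -0.04, 0], "rotation": [0, 0, 0]},
    {"jaw": -1, "delta_pos": [0, -0.04, 0], "rotation": [0, 0, 0]},
    {"jaw": -1, "delta_pos": [0.01, -0.04, 0], "rotation": [0, 0, 0]},
    {"jaw": -1, "delta_pos": [0.01, -0.04, 0], "rotation": [0, 0, 0]},
  ],
)

```text
time_s: 6.6
ee_pos: [0.4404, -0.0605, 0.3527]
ee_rot: [2.403, 2.023, 0.001]
contact_force: [0.5, 0.4, -5.3]
opening: 0.01
grip_force: 30.0
```

>>> servo_tool(
  targets=[
    {"jaw": -1, "delta_pos": [0.015, -0.035, 0], "rotation": [0, 0, 0]},
    {"jaw": -1, "delta_pos": [0.015, -0.035, 0], "rotation": [0, 0, 0]},
    {"jaw": -1, "delta_pos": [0.02, -0.035, 0], "rotation": [0, 0, 0]},
    {"jaw": -1, "delta_pos": [0.02, -0.035, -0.015], "rotation": [0, 0, 0]},
    {"jaw": -1, "delta_pos": [0.02, -0.03, -0.02], "rotation": [0, 0, 0]},
    {"jaw": -1, "delta_pos": [0.01, -0.02, -0.02], "rotation": [0, 0, 0]},
    {"jaw": -1, "delta_pos": [0, -0.015, 0], "rotation": [0, 0, 0]},
    {"jaw": -1, "delta_pos": [0, 0, 0], "rotation": [0, 0, 0]},
    {"jaw": -1, "delta_pos": [0, 0, 0], "rotation": [0, 0, 0]},
  ],
)

```text
time_s: 7.5
ee_pos: [0.5409, -0.2639, 0.2991]
ee_rot: [2.404, 2.022, 0.001]
contact_force: [0.1, -0.2, -4.4]
opening: 0.0098
grip_force: 30.0
```

```bash
python3 - <<'E'
from h import *
s=bot.get_state();S=snap('scene','pics/s1.png');T=snap('top','pics/t1.png')
k=np.zeros((600,800,3),np.uint8)
k[:,:480]=cv2.resize(S['img'][170:270,175:255,::-1],(480,600),interpolation=2);k[:320,480:]=cv2.resize(T['img'][230:310,370:450,::-1],(320,320))
cv2.imwrite('pics/pl.png',k)
f=lambda p:np.round((proj(S,p)-[175,170]+.5)*6,1)
p=s['ee_pos']; d=np.array([0,0,1.])
for n,h in(('foot',-.160),('shoulder',-.126),('bar',-.003)): print(n,p[2]+h,f(p+d*h))
for q in((.5396,-.2667,.11),(.542,-.269,.11),(.537,-.264,.11)):print(q,f(np.array(q)))
E
```

```text
foot 0.13912239966862208 [249.  405.5]
shoulder 0.17312239966862208 [237.6 335.4]
bar 0.2961223996686221 [193.3  60.7]
(0.5396, -0.2667, 0.11) [251.5 462.6]
(0.542, -0.269, 0.11) [245.7 466.7]
(0.537, -0.264, 0.11) [258.3 458.2]
```

View pics/pl.png

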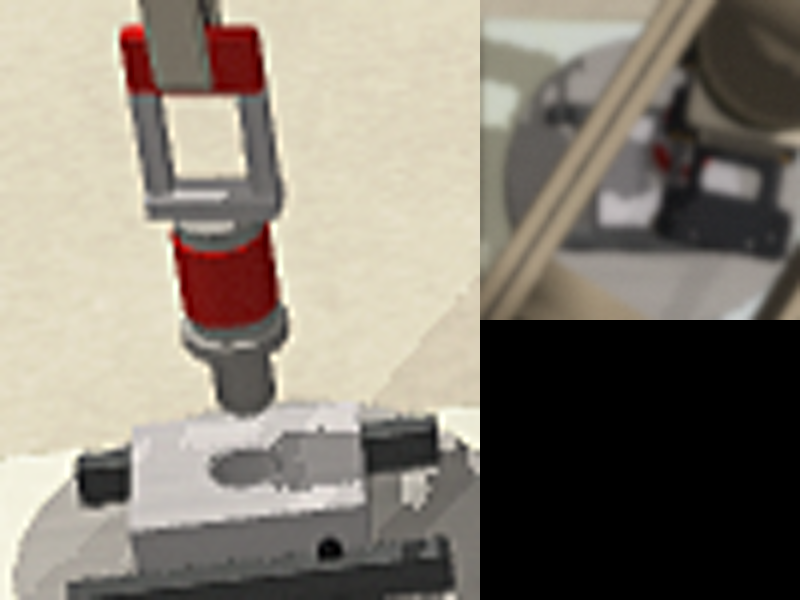

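The foot end centre is at (245,405), matching the projection of the TCP axis. The hole is at (246,467), so I need about +1 mm in x and -3.5 mm in y.

>>> servo_tool(
  targets=[
    {"jaw": -1, "delta_pos": [0.001, -0.0035, 0], "rotation": [0, 0, 0]},
    {"jaw": -1, "delta_pos": [0, 0, -0.008], "rotation": [0, 0, 0]},
    {"jaw": -1, "delta_pos": [0, 0, -0.008], "rotation": [0, 0, 0]},
    {"jaw": -1, "delta_pos": [0, 0, -0.007], "rotation": [0, 0, 0]},
    {"jaw": -1, "delta_pos": [0, 0, -0.004], "rotation": [0, 0, 0]},
    {"jaw": -1, "delta_pos": [0, 0, -0.003], "rotation": [0, 0, 0]},
    {"jaw": -1, "delta_pos": [0, 0, -0.003], "rotation": [0, 0, 0]},
    {"jaw": -1, "delta_pos": [0, 0, 0], "rotation": [0, 0, 0]},
    {"jaw": -1, "delta_pos": [0, 0, 0], "rotation": [0, 0, 0]},
  ],
)

```text
time_s: 8.5
ee_pos: [0.5421, -0.2679, 0.265]
ee_rot: [2.404, 2.022, 0.0]
contact_force: [-0.2, -0.2, -4.4]
opening: 0.0094
grip_force: 30.0
```

>>> servo_tool(
  targets=[
    {"jaw": -1, "delta_pos": [0, 0, -0.003], "rotation": [0, 0, 0]},
    {"jaw": -1, "delta_pos": [0, 0, -0.003], "rotation": [0, 0, 0]},
    {"jaw": -1, "delta_pos": [0, 0, -0.003], "rotation": [0, 0, 0]},
    {"jaw": -1, "delta_pos": [0, 0, 0], "rotation": [0, 0, 0]},
    {"jaw": -1, "delta_pos": [0, 0, 0], "rotation": [0, 0, 0]},
  ],
)

```text
time_s: 9.0
ee_pos: [0.5419, -0.2678, 0.2556]
ee_rot: [-2.404, -2.022, 0.0]
contact_force: [-0.4, -0.2, -4.9]
opening: 0.0095
grip_force: 30.0
```

14 mm in with no contact force, so the foot is in the hole.

>>> servo_tool(
  targets=[
    {"jaw": -1, "delta_pos": [0, 0, -0.004], "rotation": [0, 0, 0]},
    {"jaw": -1, "delta_pos": [0, 0, -0.004], "rotation": [0, 0, 0]},
    {"jaw": -1, "delta_pos": [0, 0, -0.004], "rotation": [0, 0, 0]},
    {"jaw": -1, "delta_pos": [0, 0, -0.003], "rotation": [0, 0, 0]},
    {"jaw": -1, "delta_pos": [0, 0, 0], "rotation": [0, 0, 0]},
    {"jaw": -1, "delta_pos": [0, 0, 0], "rotation": [0, 0, 0]},
  ],
)

```text
time_s: 9.6
ee_pos: [0.542, -0.2678, 0.2407]
ee_rot: [-2.404, -2.022, 0.0]
contact_force: [-0.5, 1.0, -5.0]
opening: 0.0096
grip_force: 30.0
```

>>> servo_tool(
  targets=[
    {"jaw": -1, "delta_pos": [0, 0, -0.002], "rotation": [0, 0, 0]},
    {"jaw": -1, "delta_pos": [0, 0, -0.0015], "rotation": [0, 0, 0]},
    {"jaw": -1, "delta_pos": [0, 0, 0], "rotation": [0, 0, 0]},
    {"jaw": -1, "delta_pos": [0, 0, 0], "rotation": [0, 0, 0]},
  ],
)

```text
time_s: 10.0
ee_pos: [0.542, -0.2678, 0.2372]
ee_rot: [-2.404, -2.022, 0.0]
contact_force: [-0.2, 0.3, -4.7]
opening: 0.0103
grip_force: 30.0
```

>>> servo_tool(
  targets=[
    {"jaw": -1, "delta_pos": [0, 0, -0.001], "rotation": [0, 0, 0]},
    {"jaw": -1, "delta_pos": [0, 0, -0.001], "rotation": [0, 0, 0]},
    {"jaw": -1, "delta_pos": [0, 0, 0], "rotation": [0, 0, 0]},
    {"jaw": -1, "delta_pos": [0, 0, 0], "rotation": [0, 0, 0]},
  ],
)

```text
time_s: 10.4
ee_pos: [0.5423, -0.268, 0.2363]
ee_rot: [2.403, 2.022, 0.001]
contact_force: [-1.8, -0.5, 2.4]
opening: 0.0099
grip_force: 30.0
```

The flange has touched down at the expected height and carries the weight. Now I'll release.

>>> servo_tool(
  targets=[
    {"jaw": -0.7, "delta_pos": [0, 0, 0], "rotation": [0, 0, 0]},
    {"jaw": -0.5, "delta_pos": [0, 0, 0], "rotation": [0, 0, 0]},
    {"jaw": -0.2, "delta_pos": [0, 0, 0], "rotation": [0, 0, 0]},
    {"jaw": -0.2, "delta_pos": [0, 0, 0], "rotation": [0, 0, 0]},
    {"jaw": -0.2, "delta_pos": [0, 0, 0.01], "rotation": [0, 0, 0]},
    {"jaw": -0.2, "delta_pos": [0, 0, 0.02], "rotation": [0, 0, 0]},
    {"jaw": -0.2, "delta_pos": [0, 0, 0.03], "rotation": [0, 0, 0]},
    {"jaw": -0.2, "delta_pos": [0, 0, 0.04], "rotation": [0, 0, 0]},
    {"jaw": -0.2, "delta_pos": [-0.02, 0, 0.03], "rotation": [0, 0, 0]},
    {"jaw": -0.2, "delta_pos": [-0.03, 0, 0], "rotation": [0, 0, 0]},
    {"jaw": -0.2, "delta_pos": [0, 0, 0], "rotation": [0, 0, 0]},
    {"jaw": -0.2, "delta_pos": [0, 0, 0], "rotation": [0, 0, 0]},
  ],
)

```text
time_s: 11.6
ee_pos: [0.492, -0.2679, 0.3662]
ee_rot: [2.404, 2.021, 0.001]
contact_force: [-0.5, -0.1, -0.1]
opening: 0.0371
grip_force: 0.0
```

```bash
python3 - <<'E'
from h import *
S=bot.read_camera('scene')
cv2.imwrite('pics/end.png',cv2.resize(S['img'][170:290,150:490,::-1],(800,282),interpolation=2))
f=lambda p:np.round((proj(S,p)-[150,170]+.5)*800/340,1)
for z in(.11,.233):print(f(np.array([.542,-.268,z])))
E
```

```text
[156.1 182.9]
[139.6  81.8]
```

View pics/end.png

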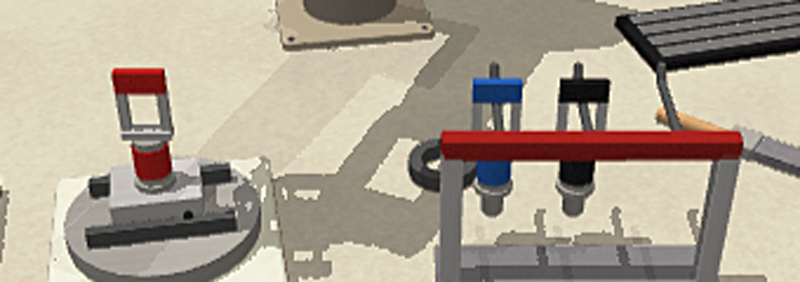

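The red mandrel stands upright with its flange on the slide, and its bar at (140,81) matches the predicted (139.6,81.8). The blue and black mandrels still hang, and the gripper is clear.

```bash
python3 -c "
from cell import bot
print(bot.hand_in())"
```

```text
the job is handed in; nothing more can be done
None
```

The red-banded mandrel stands upright in the slide's hole, flange down and released, the other two mandrels still hang on their pegs, and the job is handed in; the hand-in returned no verdict.

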